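Load the plywood sensor tiles with their round masses, lightest first

ROBOT

A 6-joint arm with a two-finger parallel gripper is mounted at the origin on the work surface. World frame = base frame: x ahead of the robot, y to its left, z up, the work surface at z = 0. Lengths are in mm, angles in rad, forces in N, time in s.
With the tool pointing down it reaches from about 375 to 900 mm from the base axis. Payload 3.1 kg.
Tool frame: the origin (TCP) lies at the very end of the fingers, on their centre line; the grasp point (between the pads) lies 19 mm behind it; x points along the fingers, y is the direction in which the jaws open and shut, and the axes are right-handed (so a half turn about x gives the same grasp; the last joint's range is limited). The gripper opens to 87 mm and grips with 3 to 60 N. Pads are 19 mm wide; open, the fingers measure 117 mm over their backs; the gripper's body (75 mm by 190 mm) begins 51 mm behind the grasp point.
Start: joints at [1.036, 0.527, 1.433, -0, 1.181, -0.178], TCP at [218.257, 585.628, 222.548] pointing down, gripper open.
Joint ranges: [-3.08, 3.08], [-0.75, 2.2], [0.22, 2.44], [-1.43, 4.57], [0, 2.65], [-2.85, 2.85]. Speed limits (rad/s): [2.79, 2.79, 3.14, 3.14, 3.14, 3.14].

INTERFACE

Orientations are given as a unit quaternion [x, y, z, w].
In Python, from rig import env gives the robot as it stands. The module is installed in compiled form; this text tells all that it offers.
- The arm moves only by the tool move_arm, never from a script. Its argument "targets" is a list of rows, each a list of 7 numbers: the shift along the tool's x, y, z in m, then the turn, a rotation vector about the tool's x, y, z in degrees, then the opening, from 0 (shut) to 1 (fully open). In form: [[tx, ty, tz, ax, ay, az, fingers], ...]. A call has exactly 10 rows; each row is the pose to reach, as a shift and turn from the pose measured when the call began, along the tool's axes at that moment; what a row does not reach only later rows make up. A row lasts 1/10 s, in which the tool goes at most 50 mm and 8.59 degrees, less where a joint would pass 70% of its speed; a pose out of reach is approached as far as the arm can. A call with a gripper value outside its range is refused whole. The fingers move at their own pace and stop on an object; the grip force is fixed at half the most. Time passes only in rows, so rows that repeat a pose let the fingers close, or fill a call up. It gives the time, the measured TCP pose, the force and the opening at its end, in the units of the state.
- env.get_obs(): the state, without advancing time (a new reading comes with each control period).
- env.read_camera(name): name is "scene" or "side" or "wrist"; returns the picture (480x640x3 uint8, blue, green, red); there is no depth.
- env.calibration(name): a dict with "K" (3x3 intrinsics, pixels), "view" (4x4, takes a point from world to camera coordinates); the wrist camera has in their place "tool_from_camera" (4x4, takes a point from camera to tool coordinates, whose origin is the TCP and whose axes are the tool frame's). Camera axes: x right, y up, looking along -z (the intrinsics and any distortion apply to the point x, -y, -z); pixel columns grow to the right and rows downward; lengths in mm; the calibration is good to about 2 mm. A picture is of the moment at which its call begins: read the wrist's pose just before it. calibration takes no time and is no camera call.
- env.sign_off(): hands the job in, once; it reports no verdict.
Trained networks look in the newest picture that a camera, given by its name, has taken for a name from the list of things; names that differ only in an ending like _2 or _b are one class to them, and where a whole thing is asked for, a point or a joint stands for the part that bears it (a point fixed in the world has none). Each returns a list of dicts, best first, with "score" (0 to 1); they miss things now and then, are a little off and sometimes report something else, mostly with a low value. They report only what shows in the picture. A call takes as long as a camera call. They do not tell look-alikes from the thing itself.
- env.outline_of(camera, target): "region" (480x640 bool, what is visible of it) and "location" ([column, row] in pixels, amid what is visible of it).
- env.pinpoint(camera, target): "location" ([column, row] in pixels: a listed point, or the origin of a listed thing).
The state is a dict: "time": time; "joints": joint angles; "joint_vel": joint speeds; "tau": joint torques, N m; "ee_pos": TCP position; "orientation": TCP orientation; "wrist_force": force on the tool from outside, world axes, zero at the start; "ft_torque": the same for the moment, N m; "finger_gap": finger opening in mm.
Only numpy, scipy, OpenCV 4.12 (cv2) and the standard library are available. Lean on these libraries where they do the work, as an engineer would, in place of code of your own. Each camera call takes 0.05 s, during which the arm holds its last target. There are 200 camera calls.

TASK

Load the four plywood sensor tiles for a calibration run: carry each round steel mass to the tile whose dark round pad is as wide as the mass, and set it down upright and centred on that pad, working in order from the smallest mass to the largest. Lift them by their grips and set them down gently instead of dropping them. Leave the two square masses where they are.

Things in the scene. Friction and masses are not known exactly. Their poses are not given: they have to be found in the camera images.
- mass_30: The smallest of four loose round steel masses: a plain disc 30 mm in diameter and 26 mm high with a round upright grip, 22 mm in diameter and 36 mm tall, standing on its middle (62 mm high in all, about 0.25 kg give or take 15 %). It stands upright on the bench. Origin: centre of its underside; z up along the grip.
- mass_42: The second smallest of four loose round steel masses: a plain disc 42 mm in diameter and 26 mm high with a round upright grip, 22 mm in diameter and 36 mm tall, standing on its middle (62 mm high in all, about 0.39 kg give or take 15 %). It stands upright on the bench. Origin: centre of its underside; z up along the grip.
- mass_54: The second largest of four loose round steel masses: a plain disc 54 mm in diameter and 26 mm high with a round upright grip, 22 mm in diameter and 36 mm tall, standing on its middle (62 mm high in all, about 0.57 kg give or take 15 %). It stands upright on the bench. Origin: centre of its underside; z up along the grip.
- mass_66: The largest of four loose round steel masses: a plain disc 66 mm in diameter and 26 mm high with a round upright grip, 22 mm in diameter and 36 mm tall, standing on its middle (62 mm high in all, about 0.81 kg give or take 15 %). It stands upright on the bench. Origin: centre of its underside; z up along the grip.
- tile_30: Plywood sensor tile, 90 x 90 mm and 15 mm thick, fixed to the bench, with a dark round pad 30 mm in diameter (the smallest of the four pads) standing 3 mm proud in its middle, so the pad's top is 18 mm above the bench. A small metal connector, 10 mm wide and 8 mm high, sticks 12 mm out of its +x edge. Origin: centre of its underside, below the pad's centre; z up.
- tile_42: Plywood sensor tile, 90 x 90 mm and 15 mm thick, fixed to the bench, with a dark round pad 42 mm in diameter (the second smallest of the four pads) standing 3 mm proud in its middle, so the pad's top is 18 mm above the bench. A small metal connector, 10 mm wide and 8 mm high, sticks 12 mm out of its +x edge. Origin: centre of its underside, below the pad's centre; z up.
- tile_54: Plywood sensor tile, 90 x 90 mm and 15 mm thick, fixed to the bench, with a dark round pad 54 mm in diameter (the second largest of the four pads) standing 3 mm proud in its middle, so the pad's top is 18 mm above the bench. A small metal connector, 10 mm wide and 8 mm high, sticks 12 mm out of its +x edge. Origin: centre of its underside, below the pad's centre; z up.
- tile_66: Plywood sensor tile, 90 x 90 mm and 15 mm thick, fixed to the bench, with a dark round pad 66 mm in diameter (the largest of the four pads) standing 3 mm proud in its middle, so the pad's top is 18 mm above the bench. A small metal connector, 10 mm wide and 8 mm high, sticks 12 mm out of its +x edge. Origin: centre of its underside, below the pad's centre; z up.
- square_40: Loose square steel mass that must stay where it is: a block 40 x 40 mm and 26 mm high with the same round grip, 22 mm in diameter and 36 mm tall, on its middle; about 0.43 kg. Origin: centre of its underside; z up.
- square_52: Loose square steel mass that must stay where it is: a block 52 x 52 mm and 26 mm high with the same round grip, 22 mm in diameter and 36 mm tall, on its middle; about 0.66 kg. Origin: centre of its underside; z up.
There are look-alikes about, which are no part of the job. What is shaped like the mass_30 but yellow is not meant. What is shaped like the mass_54 but green is not meant.

How it is judged (in metres and radians):
On the way, in this order (a step that is already met when the one before it is completed fails the run):
1. the smallest round mass (30 mm) stands released on the 30 mm pad (horizontal distance between mass_30 and tile_30 below 0.01 m and z of mass_30 in the frame of tile_30 between 0.015 and 0.022 m and angle between mass_30's own z axis and vertical below 0.06 rad and linear speed of mass_30 below 0.02 m/s and contact force between the fingers and mass_30 below 0.1 N), for 0.2 s.
2. the second smallest round mass (42 mm) stands released on the 42 mm pad (horizontal distance between mass_42 and tile_42 below 0.01 m and z of mass_42 in the frame of tile_42 between 0.015 and 0.022 m and angle between mass_42's own z axis and vertical below 0.06 rad and linear speed of mass_42 below 0.02 m/s and contact force between the fingers and mass_42 below 0.1 N), for 0.2 s.
3. the second largest round mass (54 mm) stands released on the 54 mm pad (horizontal distance between mass_54 and tile_54 below 0.01 m and z of mass_54 in the frame of tile_54 between 0.015 and 0.022 m and angle between mass_54's own z axis and vertical below 0.06 rad and linear speed of mass_54 below 0.02 m/s and contact force between the fingers and mass_54 below 0.1 N), for 0.2 s.
4. the largest round mass (66 mm) stands released on the 66 mm pad (horizontal distance between mass_66 and tile_66 below 0.01 m and z of mass_66 in the frame of tile_66 between 0.015 and 0.022 m and angle between mass_66's own z axis and vertical below 0.06 rad and linear speed of mass_66 below 0.02 m/s and contact force between the fingers and mass_66 below 0.1 N), for 0.2 s.
At the end, for the whole second after the job is handed in: Each round mass stands upright (within 3 degrees), released and at rest, flat on the pad of its own diameter, its centre within 10 mm of the pad's centre; both square masses are within 20 mm of where they stood (all of step 1 and all of step 2 and all of step 3 and all of step 4 and distance of each of square_40, square_52 from where it was at the start of the episode below 0.02 m); the robot touches nothing.
It fails at once if the 30 mm mass is dropped (falls freely by more than about 10 mm) or flung (contact force between the fingers and mass_30 below 0.05 N and linear speed of mass_30 above 0.45 m/s).
It fails at once if the 42 mm mass is dropped (falls freely by more than about 10 mm) or flung (contact force between the fingers and mass_42 below 0.05 N and linear speed of mass_42 above 0.45 m/s).
It fails at once if the 54 mm mass is dropped (falls freely by more than about 10 mm) or flung (contact force between the fingers and mass_54 below 0.05 N and linear speed of mass_54 above 0.45 m/s).
It fails at once if the 66 mm mass is dropped (falls freely by more than about 10 mm) or flung (contact force between the fingers and mass_66 below 0.05 N and linear speed of mass_66 above 0.45 m/s).
It fails at once if a square mass is shifted by more than 20 mm (distance of any of square_40, square_52 from where it was at the start of the episode above 0.02 m).
It also fails if it takes over 112 s, if anything falls off the work surface, if the arm or the gripper's body presses on something with over 40 N, if the wrist force passes 120 N, or if a joint passes its speed limit or range.

## Working session

There is one attempt and no reset: what is moved stays moved. The work goes in short steps, Python scripts to look and compute and a tool call to move; the robot and the scene stay as the last step left them, time stands still between calls to the robot, and variables do not carry over. Pictures are saved under pics/ and viewed, about 12 in all and at most 16, crops included, and the job is handed in when it is done.

Besides the shell and the picture viewer there is one more tool, called after ">>>" as name(argument=value, ...), one argument or row to a line, values as JSON. move_arm: Moves the arm, as the interface text tells. Its arguments: {"type":"object","properties":{"targets":{"type":"array"}},"required":["targets"]}

```bash
mkdir -p pics; cat > h.py <<'E'
import numpy as np, cv2
from scipy.spatial.transform import Rotation as R
from rig import env
def ray(cam,px,obs=None):
    c=env.calibration(cam);K=np.array(c["K"]);d=c.get("dist",c.get("distortion"))
    u=cv2.undistortPoints(np.array([[px]],float),K,None if d is None else np.array(d,float))[0,0]
    v=np.array([u[0],-u[1],-1.])
    if cam=="wrist":
        T=np.array(c["tool_from_camera"]);r=R.from_quat(obs["orientation"]).as_matrix()
        return r@T[:3,3]+np.array(obs["ee_pos"]), r@T[:3,:3]@v
    T=np.linalg.inv(np.array(c["view"]));return T[:3,3],T[:3,:3]@v
def onplane(cam,px,z,obs=None):
    o,d=ray(cam,px,obs);return (o+d*(z-o[2])/d[2])
E
python3 - <<'E'
from h import *
o=env.get_obs();print({k:np.round(v,3).tolist() for k,v in o.items()})
for c in("scene","side","wrist"):
    im=env.read_camera(c);cv2.imwrite(f"pics/{c}0.png",im)
    cal=env.calibration(c);print(c,{k:np.round(v,2).tolist() for k,v in cal.items()})
for n in ["mass_30","mass_42","mass_54","mass_66","tile_30","tile_42","tile_54","tile_66","square_40","square_52"]:
    z=0
    for c in("scene","side"):
        for r in env.pinpoint(c,n)[:3]:
            print(n,c,round(r["score"],2),np.round(r["location"],1),onplane(c,r["location"],z)[:2].round(1))
E
```

```text
{'time': 0.0, 'joints': [1.035, 0.528, 1.434, -0.0, 1.181, -0.178], 'joint_vel': [-0.001, 0.0, 0.001, 0.0, -0.0, 0.001], 'tau': [-0.001, -44.003, -17.66, 0.063, 0.058, -0.0], 'ee_pos': [217.921, 585.006, 221.589], 'orientation': [0.125, 0.696, -0.126, 0.696], 'wrist_force': [-0.358, -0.237, -0.323], 'ft_torque': [-0.064, 0.023, -0.064], 'finger_gap': 87.026}
scene {'K': [[546.53, 0.0, 318.63], [0.0, 546.53, 244.55], [0.0, 0.0, 1.0]], 'view': [[-0.88, 0.47, -0.01, 475.82], [-0.27, -0.5, 0.82, 116.55], [0.38, 0.73, 0.57, -1387.05], [0.0, 0.0, 0.0, 1.0]]}
side {'K': [[452.15, 0.0, 320.32], [0.0, 452.15, 239.13], [0.0, 0.0, 1.0]], 'view': [[0.85, -0.53, -0.01, -430.56], [0.33, 0.51, 0.8, -222.41], [-0.42, -0.68, 0.6, -862.77], [0.0, 0.0, 0.0, 1.0]]}
wrist {'K': [[396.38, 0.0, 316.78], [0.0, 396.38, 239.59], [0.0, 0.0, 1.0]], 'tool_from_camera': [[-0.0, 0.25, -0.97, -161.92], [1.0, 0.0, -0.0, 0.35], [-0.0, -0.97, -0.25, -69.09], [0.0, 0.0, 0.0, 1.0]]}
mass_30 scene 0.96 [424.7 373.1] [533.8 370.3]
mass_30 scene 0.88 [449.6 314.5] [404.3 275.5]
mass_30 scene 0.86 [422.7 288.4] [402.1 188.7
[... 1816 characters left out ...]
 301.1] [ 454.8 -115.7]
tile_66 scene 0.98 [257.5 179. ] [ 513.7 -401.1]
tile_66 scene 0.94 [252.1 244.4] [ 644.7 -118.9]
tile_66 scene 0.94 [329.7 223.7] [ 450.  -110.9]
tile_66 side 0.87 [396.9 269.5] [ 645.7 -114.8]
tile_66 side 0.84 [294.7 247.4] [485.5  85.9]
tile_66 side 0.79 [328.1 301.1] [ 454.8 -115.7]
square_40 scene 0.84 [364.8 357.8] [603.7 293.4]
square_40 side 0.82 [352.2 369.5] [ 397.1 -287.9]
square_40 side 0.75 [294.2 195. ] [605.2 302.4]
square_40 side 0.7 [245.9 183.2] [514.6 441.5]
square_52 scene 0.84 [364.8 357.8] [603.7 293.4]
square_52 side 0.82 [352.2 369.5] [ 397.1 -287.9]
square_52 side 0.75 [294.2 195. ] [605.2 302.4]
square_52 side 0.7 [245.9 183.2] [514.6 441.5]
```

View pics/scene0.png

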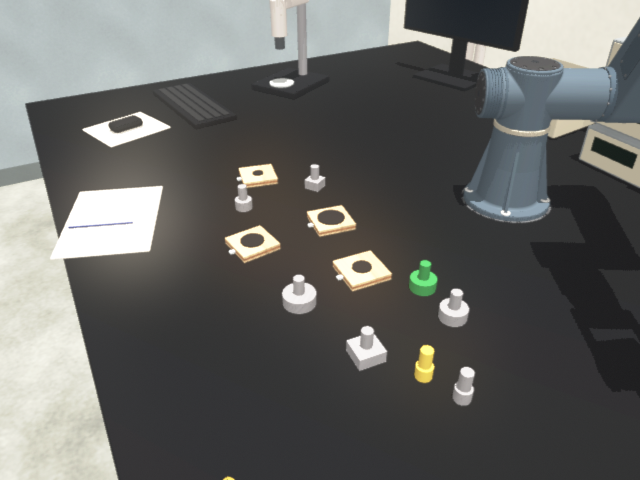

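View pics/side0.png

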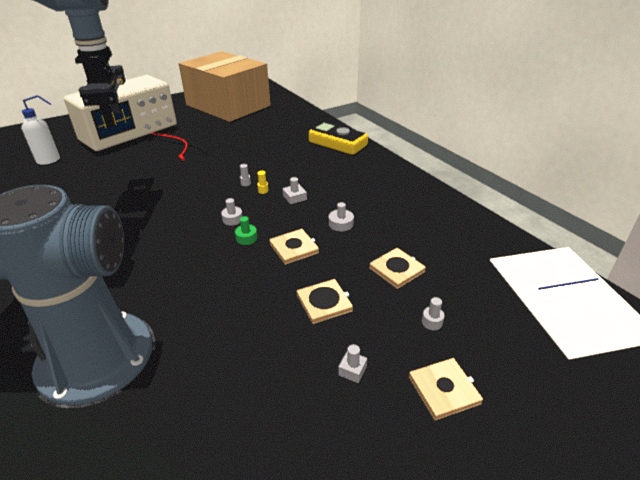

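The scene picture shows these objects (column, row):
- **Grey round masses:** (243,202), (299,298), (454,312) and (463,392), the last being the slimmest.
- **Look-alikes:** yellow at (425,373) and green at (423,283).
- **Square masses:** (315,183) and (366,352).
- **Tiles:** (258,176), (252,243), (331,220) and (362,270).

The candidates for mass_30 are (463,392) grey and (425,373) yellow. I choose the grey one. Next I measure sizes.

```bash
python3 - <<'E'
from h import *
# pads: dark blobs inside bright tile, projected on z=18
tiles={'A':(514,-401),'B':(645,-117),'C':(452,-113),'D':(485,86)}
masses={'m1':(600,-286),'m2':(638,118),'m3':(403,280),'m4':(514,441),'green':(402,189),'yellow':(534,370),'sq1':(397,-288),'sq2':(604,297)}
def proj(c,P):
    cal=env.calibration(c);V=np.array(cal['view']);p=V[:3,:3]@P+V[:3,3];K=np.array(cal['K'])
    return np.array([K[0,2]+K[0,0]*p[0]/-p[2],K[1,2]-K[1,1]*p[1]/-p[2]]),-p[2],K[0,0]
for c in("scene","side"):
    im=cv2.imread(f"pics/{c}0.png");g=cv2.cvtColor(im,cv2.COLOR_BGR2GRAY)
    for n,(x,y) in tiles.items():
        p,_,_=proj(c,np.array([x,y,18.]));S=8
        x0,y0=(p-30).astype(int)
        cr=cv2.resize(g[y0:y0+60,x0:x0+60],None,fx=S,fy=S,interpolation=cv2.INTER_CUBIC)
        ct,h=cv2.findContours((cr<110).astype(np.uint8),cv2.RETR_LIST,cv2.CHAIN_APPROX_NONE)
        q0=(p-[x0,y0]+.5)*S
        ct=[k for k in ct if cv2.pointPolygonTest(k,tuple(map(float,q0)),False)>=0 and cv2.contourArea(k)<60*60*40]
        if not ct: print(n,c,'none');continue
        k=min(ct,key=cv2.contourArea)[:,0]/S-.5+1/16+[x0,y0]
        w=np.array([onplane(c,q,18)[:2] for q in k],np.float32)
        (cx,cy),ax,_=cv2.fitEllipse(w);print(n,c,np.round([cx,cy,*ax],1))
    for n in("mass_30","square_40"):
      for r in env.outline_of(c,n):
        m=r["region"].astype(np.uint8);ww=m.sum(1);i=np.argsort(ww)[-4:]
        ys,xs=np.nonzero(m);px=(float(xs.mean()),float(ys.max()))
        # position: nearest known
        P=onplane(c,r["location"],25);k=min(masses,key=lambda a:np.hypot(*(np.array(masses[a])-P[:2])))
        _,d,f=proj(c,np.array([*masses[k],15.]));print(n,c,round(r["score"],2),k,P[:2].round(),"diam",round(ww[i].mean()*d/f,1))
E
```

```text
A scene [ 511.1 -403.7   24.4   25.4]
B scene [ 647.  -110.9   49.9   50.6]
C scene [ 447.4 -111.5   61.5   61.6]
D scene [484.7  87.6  37.8  39.1]
mass_30 scene 0.92 m2 [645. 123.] diam 66.8
mass_30 scene 0.91 green [406. 191.] diam 57.7
mass_30 scene 0.8 m4 [515. 446.] diam 31.6
mass_30 scene 0.78 m3 [408. 287.] diam 56.1
mass_30 scene 0.78 yellow [541. 374.] diam 31.5
mass_30 scene 0.67 m1 [ 602. -280.] diam 42.2
square_40 scene 0.77 sq2 [608. 302.] diam 69.1
square_40 scene 0.7 sq1 [ 398. -286.] diam 52.6
A side [ 507.  -409.4   28.2   29.3]
B side [ 643.4 -115.7   51.3   53. ]
C side [ 443.2 -116.2   63.7   64.8]
D side [480.8  83.4  39.5  40.2]
mass_30 side 0.78 m1 [ 596. -287.] diam 40.2
mass_30 side 0.72 m2 [626.  96.] diam 66.3
mass_30 side 0.69 m4 [506. 433.] diam 28.0
mass_30 side 0.6 m3 [393. 265.] diam 53.6
mass_30 side 0.45 yellow [539. 386.] diam 32.3
square_40 side 0.94 sq1 [ 393. -293.] diam 51.4
```

```bash
cat >> h.py <<'E'
def plan(x,y,z,yaw=None):
    "shift in tool axes [m] and rotvec [deg] to a TCP target, tool down; yaw = heading of tool y (deg, mod 180)"
    o=env.get_obs();r=R.from_quat(o["orientation"]);m=r.as_matrix()
    cur=np.degrees(np.arctan2(m[1,1],m[0,1]))
    t=cur if yaw is None else cur+(yaw-cur+90)%180-90
    a=np.radians(t);Y=np.array([np.cos(a),np.sin(a),0]);X=np.array([0,0,-1.])
    G=R.from_matrix(np.c_[X,Y,np.cross(X,Y)])
    print("t",o["time"],"pos",np.round(o["ee_pos"],1),"gap",round(o["finger_gap"],1),"ytool",round(cur,1),"j",np.round(o["joints"],2),"F",np.round(o["wrist_force"],1))
    print(" shift",np.round(r.inv().apply(np.array([x,y,z])-o["ee_pos"])/1000,4),"rot",np.round((r.inv()*G).as_rotvec(degrees=True),2))
def wristfind(name,z,near):
    o=env.get_obs();im=env.read_camera("wrist")
    for r in env.pinpoint("wrist",name):
        P=onplane("wrist",r["location"],z,o)
        print(" ",name,round(r["score"],2),np.round(r["location"],1),P[:2].round(1),"d",round(float(np.hypot(*(P[:2]-near))),1))
    return im,o
E
python3 - <<'E'
from h import *
plan(514,441,140,15)
print(R.from_quat(env.get_obs()["orientation"]).as_matrix().round(2))
E
```

```text
t 1.35 pos [218.2 585.6 222.5] gap 87.1 ytool 69.6 j [ 1.04  0.53  1.43  0.    1.18 -0.18] F [ 0.5 -0.1 -0.3]
 shift [ 0.0825 -0.0322  0.3276] rot [5.456e+01 0.000e+00 1.000e-02]
[[-0.    0.35  0.94]
 [-0.    0.94 -0.35]
 [-1.   -0.   -0.  ]]
```

>>> move_arm(
  targets=[
    [0.01,-0.004,0.04,8,0,0,0.55],
    [0.02,-0.008,0.085,16,0,0,0.55],
    [0.03,-0.012,0.13,24,0,0,0.55],
    [0.04,-0.016,0.175,32,0,0,0.55],
    [0.05,-0.02,0.22,40,0,0,0.55],
    [0.06,-0.024,0.26,48,0,0,0.55],
    [0.07,-0.028,0.3,54.5,0,0,0.55],
    [0.0825,-0.032,0.327,54.5,0,0,0.55],
    [0.0825,-0.032,0.3276,54.5,0,0,0.55],
    [0.0825,-0.0322,0.3276,54.5,0,0,0.55],
  ],
)

```text
time: 2.35
ee_pos: [514.1, 440.4, 139.5]
orientation: [0.43, 0.561, -0.431, 0.561]
wrist_force: [0.0, -0.1, 0.3]
finger_gap: 48.1
```

```bash
python3 - <<'E'
from h import *
im,o=wristfind("mass_30",0,(514,441));cv2.imwrite("pics/w1.png",im)
plan(514,441,140)
E
```

```text
mass_30 0.97 [314.5 223.8] [511.2 443.7] d 3.9
  mass_30 0.89 [325.1 307.4] [537.6 378.1] d 67.2
t 2.45 pos [513.1 441.6 140.3] gap 47.9 ytool 15.1 j [0.55 0.69 1.36 0.   1.09 0.28] F [ 0.5 -0.3  0.3]
 shift [0.0003 0.0007 0.0009] rot [-0.   -0.02  0.02]
```

View pics/w1.png

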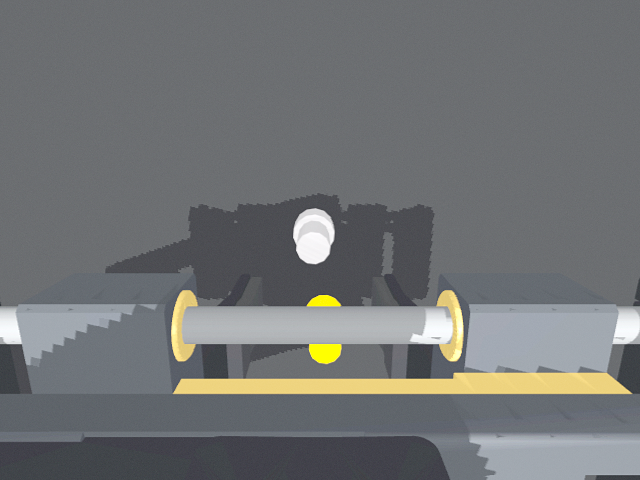

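The wrist crop shows the grey round mass, with its grip top at (313,248) and base at (314,224). The yellow twin is at (324,330). My choice is confirmed, and next I cross-check the position using the grip top.

```bash
cat >> h.py <<'E'
def top(px,o,z=62): return onplane("wrist",px,z,o)[:2].round(1)
E
python3 - <<'E'
from h import *
o=env.get_obs()
print(top((313.5,248),o))
plan(511.5,443,31)
E
```

```text
[510.5 442.6]
t 2.45 pos [513.1 441.6 140.3] gap 47.9 ytool 15.1 j [0.55 0.69 1.36 0.   1.09 0.28] F [ 0.5 -0.3  0.3]
 shift [ 0.1093 -0.0011 -0.0017] rot [-0.   -0.02  0.02]
```

>>> move_arm(
  targets=[
    [0.02,-0.001,-0.0017,0,0,0,0.55],
    [0.04,-0.0015,-0.0017,0,0,0,0.55],
    [0.06,-0.0015,-0.0017,0,0,0,0.55],
    [0.08,-0.0015,-0.0017,0,0,0,0.55],
    [0.095,-0.0015,-0.0017,0,0,0,0.55],
    [0.105,-0.0015,-0.0017,0,0,0,0.55],
    [0.109,-0.0015,-0.0017,0,0,0,0.55],
    [0.109,-0.0015,-0.0017,0,0,0,0.0],
    [0.109,-0.0015,-0.0017,0,0,0,0.0],
    [0.109,-0.0015,-0.0017,0,0,0,0.0],
  ],
)

```text
time: 3.45
ee_pos: [511.8, 443.3, 32.3]
orientation: [0.431, 0.561, -0.429, 0.561]
wrist_force: [0.9, 0.1, 0.8]
finger_gap: 31.3
```

```bash
python3 - <<'E'
from h import *
plan(511,443,110)
E
```

```text
t 3.45 pos [511.8 443.3  32.3] gap 31.3 ytool 15.1 j [0.55 0.83 1.42 0.   0.89 0.28] F [0.9 0.1 0.8]
 shift [-0.0777 -0.0007  0.    ] rot [ 0.   -0.05 -0.08]
```

>>> move_arm(
  targets=[
    [0,0,0,0,0,0,0],
    [0,0,0,0,0,0,0],
    [0,0,0,0,0,0,0],
    [0,0,0,0,0,0,0],
    [-0.01,0,0,0,0,0,0],
    [-0.025,0,0,0,0,0,0],
    [-0.045,0,0,0,0,0,0],
    [-0.07,0,0,0,0,0,0],
    [-0.095,0,0,0,0,0,0],
    [-0.11,0,0,0,0,0,0],
  ],
)

```text
time: 4.45
ee_pos: [512.6, 443.8, 145.4]
orientation: [0.432, 0.561, -0.428, 0.562]
wrist_force: [-0.4, -0.0, -2.5]
finger_gap: 21.4
```

```bash
python3 - <<'E'
from h import *
plan(508.5,-406,145)
E
```

```text
t 4.45 pos [512.6 443.8 145.4] gap 21.4 ytool 15.1 j [0.55 0.68 1.36 0.   1.09 0.28] F [-0.4 -0.  -2.5]
 shift [-0.0024 -0.2254  0.8193] rot [ 0.   -0.12 -0.3 ]
```

>>> move_arm(
  targets=[
    [0,-0.0027,0.0096,0,0,0,0],
    [0,-0.008,0.029,0,0,0,0],
    [0,-0.0159,0.058,0,0,0,0],
    [0,-0.0265,0.096,0,0,0,0],
    [0,-0.0371,0.135,0,0,0,0],
    [0,-0.0477,0.1735,0,0,0,0],
    [0,-0.0583,0.212,0,0,0,0],
    [0,-0.069,0.2506,0,0,0,0],
    [0,-0.0796,0.289,0,0,0,0],
    [0,-0.0875,0.318,0,0,0,0],
  ],
)

```text
time: 5.45
ee_pos: [509.5, 111.2, 143.6]
orientation: [0.431, 0.561, -0.429, 0.561]
wrist_force: [0.5, 0.0, -2.6]
finger_gap: 21.3
```

```bash
python3 - <<'E'
from h import *
plan(508.5,-406,145)
E
```

```text
t 5.45 pos [509.5 111.2 143.6] gap 21.3 ytool 15.0 j [-0.    0.5   1.77  0.    0.87 -0.27] F [ 0.5  0.  -2.6]
 shift [-0.0028 -0.1352  0.4992] rot [ 0.   -0.12 -0.15]
```

>>> move_arm(
  targets=[
    [0,-0.0104,0.0386,0,0,0,0],
    [0,-0.0208,0.0772,0,0,0,0],
    [0,-0.0312,0.1158,0,0,0,0],
    [0,-0.0416,0.1544,0,0,0,0],
    [0,-0.052,0.193,0,0,0,0],
    [0,-0.0624,0.2316,0,0,0,0],
    [0,-0.0728,0.27,0,0,0,0],
    [0,-0.0832,0.3088,0,0,0,0],
    [0,-0.0936,0.3474,0,0,0,0],
    [0,-0.104,0.386,0,0,0,0],
  ],
)

```text
time: 6.45
ee_pos: [507.6, -289.9, 141.5]
orientation: [0.432, 0.562, -0.429, 0.56]
wrist_force: [0.3, 0.3, -1.7]
finger_gap: 21.5
```

>>> move_arm(
  targets=[
    [0,-0.0104,0.038,0,0,0,0],
    [0,-0.0208,0.07,0,0,0,0],
    [0,-0.026,0.094,0,0,0,0],
    [0,-0.029,0.107,0,0,0,0],
    [0,-0.031,0.113,0,0,0,0],
    [0,-0.0312,0.115,0,0,0,0],
    [0,-0.0312,0.115,0,0,0,0],
    [0,-0.0312,0.115,0,0,0,0],
    [0,-0.0312,0.115,0,0,0,0],
    [0,-0.0312,0.115,0,0,0,0],
  ],
)

```text
time: 7.45
ee_pos: [507.4, -408.3, 141.2]
orientation: [0.431, 0.562, -0.429, 0.56]
wrist_force: [-0.2, -0.6, -2.7]
finger_gap: 21.2
```

```bash
python3 - <<'E'
from h import *
im,o=wristfind("tile_30",0,(509,-406));cv2.imwrite("pics/w2.png",im)
plan(508.5,-406,145)
E
```

```text
tile_30 0.66 [316.2 224.9] [ 506.2 -405.3] d 2.9
t 7.55 pos [ 507.4 -408.6  141.2] gap 21.2 ytool 15.0 j [-0.85  0.66  1.43  0.    1.06 -1.11] F [-0.4 -0.5 -2.1]
 shift [-0.0038  0.0018 -0.0023] rot [ 0.   -0.23 -0.07]
```

View pics/w2.png

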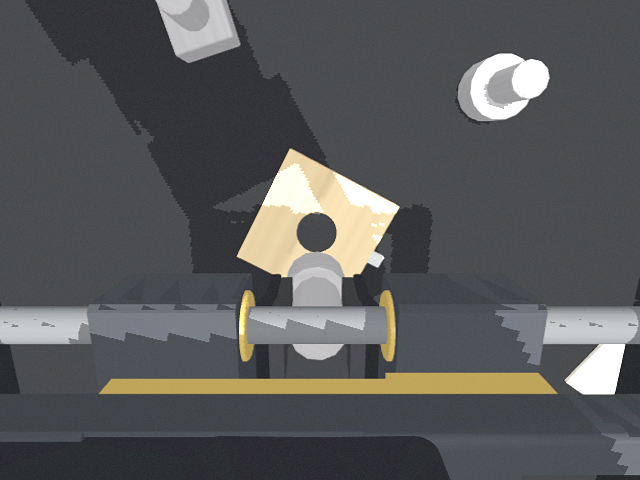

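The wrist picture shows the 30 mm pad at about (316,232), clear of the held disc, whose edge is at row 252. mass_42 is at about (495,88) with its grip top at (530,79), and the square is at (200,30).

```bash
python3 - <<'E'
from h import *
o=env.get_obs()
p=top((316.5,232),o,18);print("pad",p,"m42",top((530,79),o,62),top((496,91),o,13))
plan(p[0],p[1],50)
E
```

```text
pad [ 506.8 -407. ] m42 [ 598.4 -279. ] [ 600.9 -279.4]
t 7.55 pos [ 507.4 -408.6  141.2] gap 21.2 ytool 15.0 j [-0.85  0.66  1.43  0.    1.06 -1.11] F [-0.4 -0.5 -2.1]
 shift [ 0.0912 -0.0002 -0.0014] rot [ 0.   -0.23 -0.07]
```

>>> move_arm(
  targets=[
    [0.015,0,-0.001,0,0,0,0],
    [0.035,0,-0.0014,0,0,0,0],
    [0.055,0,-0.0014,0,0,0,0],
    [0.07,0,-0.0014,0,0,0,0],
    [0.078,0,-0.0014,0,0,0,0],
    [0.083,0,-0.0014,0,0,0,0],
    [0.086,0,-0.0014,0,0,0,0],
    [0.087,0,-0.0014,0,0,0,0],
    [0.087,0,-0.0014,0,0,0,0],
    [0.087,0,-0.0014,0,0,0,0],
  ],
)

```text
time: 8.55
ee_pos: [507.3, -407.3, 54.9]
orientation: [0.431, 0.562, -0.429, 0.561]
wrist_force: [-0.3, 0.2, -2.4]
finger_gap: 21.2
```

```bash
python3 - <<'E'
from h import *
plan(507.5,-407,50)
E
```

```text
t 8.55 pos [ 507.3 -407.3   54.9] gap 21.2 ytool 15.0 j [-0.85  0.77  1.48  0.    0.89 -1.11] F [-0.3  0.2 -2.4]
 shift [ 0.0049  0.0002 -0.0002] rot [ 0.   -0.16 -0.1 ]
```

>>> move_arm(
  targets=[
    [0.001,0,0,0,0,0,0],
    [0.002,0,0,0,0,0,0],
    [0.003,0,0,0,0,0,0],
    [0.004,0,0,0,0,0,0],
    [0.0045,0,0,0,0,0,0],
    [0.005,0,0,0,0,0,0],
    [0.005,0,0,0,0,0,0],
    [0.005,0,0,0,0,0,0],
    [0.005,0,0,0,0,0,0],
    [0.005,0,0,0,0,0,0],
  ],
)

```text
time: 9.55
ee_pos: [507.4, -407.5, 51.0]
orientation: [0.431, 0.561, -0.429, 0.561]
wrist_force: [-1.5, 2.0, 5.7]
finger_gap: 21.2
```

>>> move_arm(
  targets=[
    [0,0,0,0,0,0,0.4],
    [0,0,0,0,0,0,0.55],
    [0,0,0,0,0,0,0.55],
    [0,0,0,0,0,0,0.55],
    [0,0,0,0,0,0,0.55],
    [-0.01,0,0,0,0,0,0.55],
    [-0.03,0,0,0,0,0,0.55],
    [-0.055,0,0,0,0,0,0.55],
    [-0.08,0,0,0,0,0,0.55],
    [-0.09,0,0,0,0,0,0.55],
  ],
)

```text
time: 10.55
ee_pos: [508.5, -409.0, 144.4]
orientation: [0.431, 0.559, -0.43, 0.563]
wrist_force: [0.2, -0.1, 0.7]
finger_gap: 47.9
```

```bash
python3 - <<'E'
from h import *
im,o=wristfind("mass_30",18,(507,-407));cv2.imwrite("pics/w3.png",im)
plan(600,-281,140)
E
```

```text
mass_30 0.75 [483.4  88.4] [ 592.9 -281.6] d 152.0
  mass_30 0.67 [315.4 230.2] [ 507.6 -407.7] d 1.0
t 10.65 pos [ 508.2 -408.7  143.2] gap 47.7 ytool 15.0 j [-0.85  0.65  1.43  0.    1.05 -1.11] F [ 0.3 -0.7 -0.3]
 shift [ 0.0035  0.1218 -0.0995] rot [-0.    0.1  -0.22]
```

View pics/w3.png

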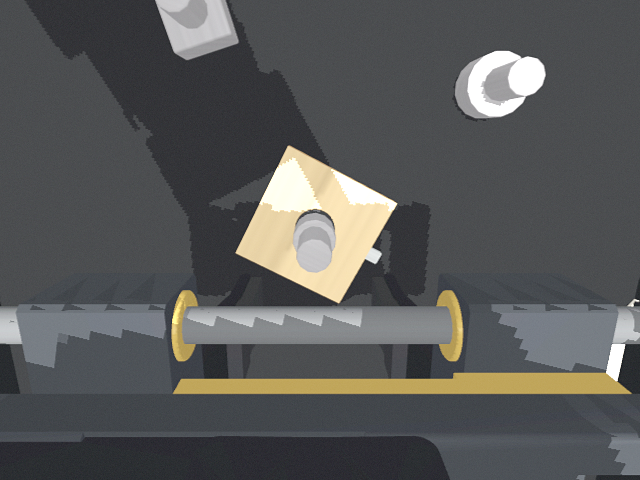

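mass_30 stands on its pad at (315,230), with only a thin dark sliver showing behind it as perspective would give. It is within about 2 mm. Next is mass_42.

>>> move_arm(
  targets=[
    [0,0.015,-0.012,0,0,0,0.55],
    [0,0.035,-0.028,0,0,0,0.55],
    [0,0.06,-0.049,0,0,0,0.55],
    [0,0.085,-0.07,0,0,0,0.55],
    [0.002,0.105,-0.086,0,0,0,0.55],
    [0.0035,0.116,-0.095,0,0,0,0.55],
    [0.0035,0.122,-0.0995,0,0,0,0.55],
    [0.0035,0.122,-0.0995,0,0,0,0.55],
    [0.0035,0.122,-0.0995,0,0,0,0.55],
    [0.0035,0.122,-0.0995,0,0,0,0.55],
  ],
)

```text
time: 11.65
ee_pos: [599.6, -282.1, 140.0]
orientation: [0.431, 0.559, -0.43, 0.562]
wrist_force: [-0.5, -0.5, -0.3]
finger_gap: 47.8
```

```bash
cat >> h.py <<'E'
def griptop(im,o,near,z=62,half=30):
    "centroid of the bright near-flat grip-top cap around the predicted pixel: save crop and print world of brightest blob"
    c=env.calibration("wrist");K=np.array(c["K"]);T=np.array(c["tool_from_camera"]);r=R.from_quat(o["orientation"]).as_matrix()
    P=r.T@(np.array([*near,z])-o["ee_pos"]);q=T[:3,:3].T@(P-T[:3,3])
    return np.array([K[0,2]+K[0,0]*q[0]/-q[2],K[1,2]-K[1,1]*q[1]/-q[2]])
E
python3 - <<'E'
from h import *
im,o=wristfind("mass_42",0,(600,-281));cv2.imwrite("pics/w4.png",im[130:330,220:420].repeat(3,0).repeat(3,1))
print("pred top",griptop(im,o,(600,-281)))
plan(600,-281,31)
E
```

```text
mass_42 0.66 [320.1 224.7] [ 601.9 -278.7] d 3.0
pred top [317.53281662 248.72635708]
t 11.75 pos [ 599.7 -282.   140.2] gap 48.2 ytool 15.0 j [-0.61  0.67  1.41  0.    1.06 -0.87] F [0.3 0.4 0.4]
 shift [ 0.1092  0.0002 -0.0011] rot [-0.    0.12 -0.22]
```

View pics/w4.png

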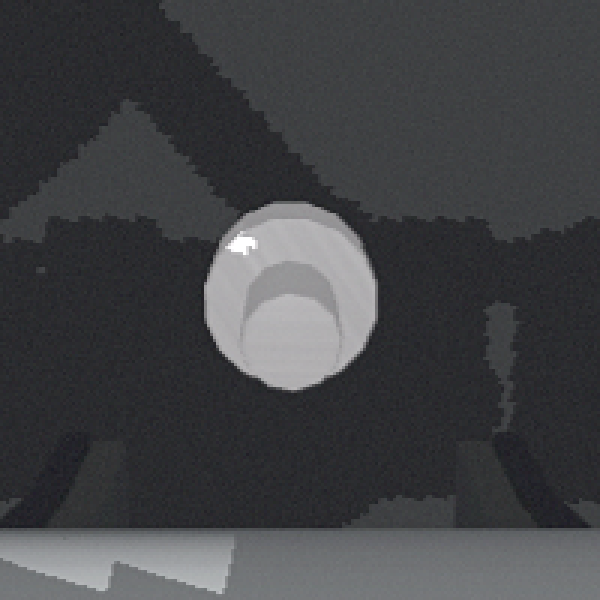

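mass_42's grip top is at (317,244), so its centre is about (600.5,-278.5).

>>> move_arm(
  targets=[
    [0.02,0.0013,-0.0034,0,0,0,0.55],
    [0.045,0.0013,-0.0034,0,0,0,0.55],
    [0.07,0.0013,-0.0034,0,0,0,0.55],
    [0.09,0.0013,-0.0034,0,0,0,0.55],
    [0.102,0.0013,-0.0034,0,0,0,0.55],
    [0.108,0.0013,-0.0034,0,0,0,0.55],
    [0.1085,0.0013,-0.0034,0,0,0,0.55],
    [0.1085,0.0013,-0.0034,0,0,0,0.55],
    [0.1085,0.0013,-0.0034,0,0,0,0.0],
    [0.1085,0.0013,-0.0034,0,0,0,0.0],
  ],
)

```text
time: 12.75
ee_pos: [601.1, -278.9, 32.7]
orientation: [0.431, 0.559, -0.43, 0.563]
wrist_force: [0.3, -0.3, -0.0]
finger_gap: 38.7
```

>>> move_arm(
  targets=[
    [0,0,0,0,0,0,0],
    [0,0,0,0,0,0,0],
    [0,0,0,0,0,0,0],
    [0,0,0,0,0,0,0],
    [0,0,0,0,0,0,0],
    [0,0,0,0,0,0,0],
    [0,0,0,0,0,0,0],
    [0,0,0,0,0,0,0],
    [0,0,0,0,0,0,0],
    [0,0,0,0,0,0,0],
  ],
)

```text
time: 13.75
ee_pos: [600.7, -279.0, 33.1]
orientation: [0.431, 0.559, -0.43, 0.563]
wrist_force: [-2.9, -1.1, 4.7]
finger_gap: 20.9
```

>>> move_arm(
  targets=[
    [-0.005,0,0,0,0,0,0],
    [-0.015,0,0,0,0,0,0],
    [-0.03,0,0,0,0,0,0],
    [-0.05,0,0,0,0,0,0],
    [-0.07,0,0,0,0,0,0],
    [-0.09,0,0,0,0,0,0],
    [-0.105,0,0,0,0,0,0],
    [-0.112,0,0,0,0,0,0],
    [-0.115,0,0,0,0,0,0],
    [-0.115,0,0,0,0,0,0],
  ],
)

```text
time: 14.75
ee_pos: [599.9, -278.6, 148.1]
orientation: [0.431, 0.559, -0.43, 0.563]
wrist_force: [-0.5, 0.2, -4.4]
finger_gap: 21.3
```

```bash
python3 - <<'E'
from h import *
plan(483,85,145)
E
```

```text
t 14.75 pos [ 599.9 -278.6  148.1] gap 21.3 ytool 15.0 j [-0.6   0.66  1.41  0.    1.07 -0.87] F [-0.5  0.2 -4.4]
 shift [ 0.0018 -0.0191 -0.3815] rot [-0.    0.18 -0.23]
```

>>> move_arm(
  targets=[
    [0,-0.0005,-0.01,0,0,0,0],
    [0,-0.0015,-0.03,0,0,0,0],
    [0,-0.003,-0.065,0,0,0,0],
    [0,-0.0055,-0.11,0,0,0,0],
    [0,-0.0078,-0.155,0,0,0,0],
    [0,-0.01,-0.2,0,0,0,0],
    [0,-0.0123,-0.245,0,0,0,0],
    [0,-0.0145,-0.29,0,0,0,0],
    [0,-0.0165,-0.33,0,0,0,0],
    [0,-0.018,-0.36,0,0,0,0],
  ],
)

```text
time: 15.75
ee_pos: [486.7, 67.3, 146.2]
orientation: [0.43, 0.561, -0.43, 0.562]
wrist_force: [0.0, 0.0, -4.2]
finger_gap: 21.2
```

```bash
python3 - <<'E'
from h import *
plan(483,85,145)
E
```

```text
t 15.75 pos [486.7  67.3 146.2] gap 21.2 ytool 15.0 j [-0.09  0.47  1.84 -0.    0.83 -0.35] F [ 0.   0.  -4.2]
 shift [ 0.0012  0.001  -0.018 ] rot [-0.    0.08 -0.06]
```

>>> move_arm(
  targets=[
    [0,0.001,-0.012,0,0,0,0],
    [0,0.001,-0.016,0,0,0,0],
    [0,0.001,-0.018,0,0,0,0],
    [0,0.001,-0.018,0,0,0,0],
    [0,0.001,-0.018,0,0,0,0],
    [0,0.001,-0.018,0,0,0,0],
    [0,0.001,-0.018,0,0,0,0],
    [0,0.001,-0.018,0,0,0,0],
    [0,0.001,-0.018,0,0,0,0],
    [0,0.001,-0.018,0,0,0,0],
  ],
)

```text
time: 16.75
ee_pos: [483.0, 84.9, 146.2]
orientation: [0.43, 0.561, -0.43, 0.562]
wrist_force: [-0.3, 0.6, -4.3]
finger_gap: 21.1
```

```bash
python3 - <<'E'
from h import *
im,o=wristfind("tile_42",0,(483,85));cv2.imwrite("pics/w5.png",im[130:330,220:420].repeat(3,0).repeat(3,1))
print("pred pad",griptop(im,o,(483,85),18))
plan(483,85,55)
E
```

```text
tile_42 0.78 [311.4 223.5] [478.3  86.2] d 4.8
pred pad [316.70122344 231.69958532]
t 16.85 pos [483.   85.  146.2] gap 20.8 ytool 15.0 j [-0.05  0.47  1.84 -0.    0.83 -0.32] F [-0.5  0.4 -4.5]
 shift [ 0.0912 -0.0001 -0.0001] rot [-0.    0.08 -0.06]
```

View pics/w5.png

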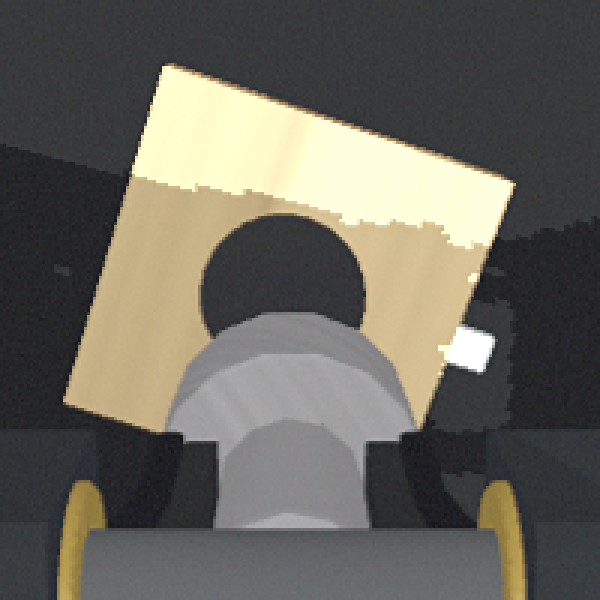

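The 42 mm pad is centred at about (314.3,227.5), where I predicted (316.7,231.7). The target therefore shifts by y -1.5 mm and z -3 mm in the tool frame.

>>> move_arm(
  targets=[
    [0.015,-0.0005,-0.001,0,0,0,0],
    [0.035,-0.0015,-0.003,0,0,0,0],
    [0.055,-0.0015,-0.003,0,0,0,0],
    [0.07,-0.0015,-0.003,0,0,0,0],
    [0.08,-0.0015,-0.003,0,0,0,0],
    [0.086,-0.0015,-0.003,0,0,0,0],
    [0.089,-0.0015,-0.003,0,0,0,0],
    [0.0905,-0.0015,-0.003,0,0,0,0],
    [0.0905,-0.0015,-0.003,0,0,0,0],
    [0.0905,-0.0015,-0.003,0,0,0,0],
  ],
)

```text
time: 17.85
ee_pos: [481.3, 87.4, 56.2]
orientation: [0.43, 0.56, -0.43, 0.562]
wrist_force: [-0.1, -0.0, -4.4]
finger_gap: 21.3
```

>>> move_arm(
  targets=[
    [0.001,0,0,0,0,0,0],
    [0.002,0,0,0,0,0,0],
    [0.003,0,0,0,0,0,0],
    [0.0035,0,0,0,0,0,0],
    [0.004,0,0,0,0,0,0],
    [0.004,0,0,0,0,0,0],
    [0.004,0,0,0,0,0,0],
    [0.004,0,0,0,0,0,0],
    [0.004,0,0,0,0,0,0],
    [0.004,0,0,0,0,0,0],
  ],
)

```text
time: 18.85
ee_pos: [481.3, 87.4, 52.2]
orientation: [0.43, 0.56, -0.43, 0.562]
wrist_force: [0.1, -0.0, -3.8]
finger_gap: 21.6
```

>>> move_arm(
  targets=[
    [0.0005,0,0,0,0,0,0],
    [0.001,0,0,0,0,0,0],
    [0.0015,0,0,0,0,0,0],
    [0.002,0,0,0,0,0,0],
    [0.002,0,0,0,0,0,0],
    [0.002,0,0,0,0,0,0],
    [0.002,0,0,0,0,0,0],
    [0.002,0,0,0,0,0,0],
    [0.002,0,0,0,0,0,0],
    [0.002,0,0,0,0,0,0],
  ],
)

```text
time: 19.85
ee_pos: [481.3, 87.4, 51.1]
orientation: [0.431, 0.56, -0.43, 0.562]
wrist_force: [-2.6, 0.2, 5.0]
finger_gap: 21.2
```

>>> move_arm(
  targets=[
    [0,0,0,0,0,0,0.4],
    [0,0,0,0,0,0,0.55],
    [0,0,0,0,0,0,0.55],
    [0,0,0,0,0,0,0.55],
    [0,0,0,0,0,0,0.55],
    [-0.01,0,0,0,0,0,0.55],
    [-0.03,0,0,0,0,0,0.55],
    [-0.055,0,0,0,0,0,0.55],
    [-0.08,0,0,0,0,0,0.55],
    [-0.09,0,0,0,0,0,0.55],
  ],
)

```text
time: 20.85
ee_pos: [482.3, 87.6, 143.6]
orientation: [0.431, 0.559, -0.429, 0.564]
wrist_force: [1.1, 1.1, 0.5]
finger_gap: 47.7
```

```bash
python3 - <<'E'
from h import *
im,o=wristfind("mass_42",18,(481,87.5));cv2.imwrite("pics/w6.png",im[130:330,220:420].repeat(3,0).repeat(3,1))
print("pred top",griptop(im,o,(481,87.5),80))
plan(404,278,140)
E
```

```text
mass_42 0.8 [318.7 231. ] [484.1  89.1] d 3.5
  mass_42 0.75 [509.2 247.1] [626.6 114.2] d 148.0
  mass_42 0.65 [239.1  67.2] [402.9 184.5] d 124.5
pred top [314.17308335 256.48191247]
t 20.95 pos [482.1  87.5 142.7] gap 48.0 ytool 15.1 j [-0.05  0.47  1.85 -0.    0.81 -0.31] F [-0.5  0.1 -1.8]
 shift [ 0.0019 -0.026  -0.2042] rot [-0.    0.17 -0.37]
```

View pics/w6.png

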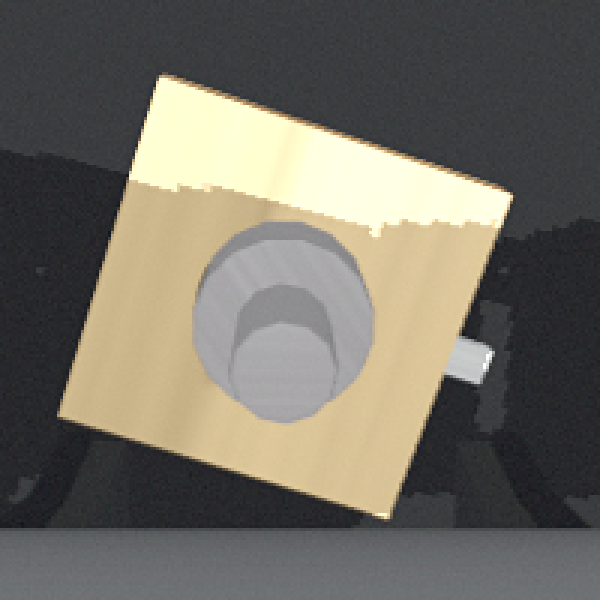

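mass_42 covers its pad fully with no dark rim, its grip top at about (314,254). Next is mass_54.

>>> move_arm(
  targets=[
    [0,-0.0015,-0.012,0,0,0,0.55],
    [0,-0.005,-0.036,0,0,0,0.55],
    [0,-0.009,-0.07,0,0,0,0.55],
    [0,-0.014,-0.11,0,0,0,0.55],
    [0,-0.019,-0.15,0,0,0,0.55],
    [0,-0.023,-0.18,0,0,0,0.55],
    [0.001,-0.026,-0.198,0,0,0,0.55],
    [0.002,-0.026,-0.204,0,0,0,0.55],
    [0.002,-0.026,-0.204,0,0,0,0.55],
    [0.002,-0.026,-0.204,0,0,0,0.55],
  ],
)

```text
time: 21.95
ee_pos: [403.9, 277.3, 139.3]
orientation: [0.431, 0.559, -0.43, 0.563]
wrist_force: [0.4, 0.9, 0.5]
finger_gap: 48.1
```

```bash
python3 - <<'E'
from h import *
im,o=wristfind("mass_54",0,(404,278));cv2.imwrite("pics/w7.png",im[100:340,160:480].repeat(2,0).repeat(2,1))
print("pred top",griptop(im,o,(404,278)))
plan(404,278,31)
E
```

```text
mass_54 0.81 [528.5 150.9] [541.4 375.1] d 168.2
  mass_54 0.78 [316.7 216.5] [402.1 286.4] d 8.6
pred top [316.80094119 249.40726148]
t 22.05 pos [404.3 277.  139.7] gap 47.5 ytool 15.0 j [ 0.37  0.48  1.85 -0.01  0.81  0.12] F [ 0.6 -0.8 -1.2]
 shift [ 0.1086 -0.0007 -0.0014] rot [-0.    0.19 -0.34]
```

View pics/w7.png

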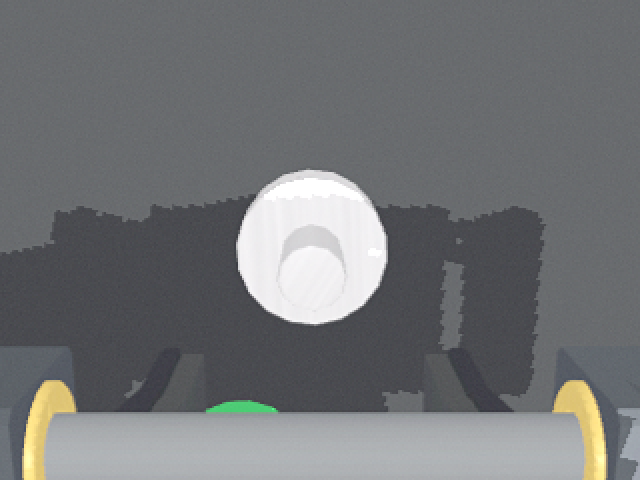

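mass_54 (grey) has its grip top at (316,239), with the green one below it. Its centre is about (402.5,285).

>>> move_arm(
  targets=[
    [0.02,0,-0.006,0,0,0,0.55],
    [0.045,-0.0003,-0.0085,0,0,0,0.55],
    [0.07,-0.0003,-0.0085,0,0,0,0.55],
    [0.09,-0.0003,-0.0085,0,0,0,0.55],
    [0.102,-0.0003,-0.0085,0,0,0,0.55],
    [0.107,-0.0003,-0.0085,0,0,0,0.55],
    [0.1085,-0.0003,-0.0085,0,0,0,0.55],
    [0.1085,-0.0003,-0.0085,0,0,0,0.55],
    [0.1085,-0.0003,-0.0085,0,0,0,0.0],
    [0.1085,-0.0003,-0.0085,0,0,0,0.0],
  ],
)

```text
time: 23.05
ee_pos: [403.0, 285.2, 31.9]
orientation: [0.432, 0.558, -0.429, 0.563]
wrist_force: [-0.2, -0.0, -0.4]
finger_gap: 38.4
```

>>> move_arm(
  targets=[
    [0,0,0,0,0,0,0],
    [0,0,0,0,0,0,0],
    [0,0,0,0,0,0,0],
    [0,0,0,0,0,0,0],
    [0,0,0,0,0,0,0],
    [0,0,0,0,0,0,0],
    [0,0,0,0,0,0,0],
    [0,0,0,0,0,0,0],
    [0,0,0,0,0,0,0],
    [0,0,0,0,0,0,0],
  ],
)

```text
time: 24.05
ee_pos: [402.0, 284.9, 32.1]
orientation: [0.431, 0.559, -0.43, 0.563]
wrist_force: [-3.0, -0.3, 5.8]
finger_gap: 21.1
```

>>> move_arm(
  targets=[
    [-0.005,0,0,0,0,0,0],
    [-0.015,0,0,0,0,0,0],
    [-0.03,0,0,0,0,0,0],
    [-0.05,0,0,0,0,0,0],
    [-0.07,0,0,0,0,0,0],
    [-0.09,0,0,0,0,0,0],
    [-0.105,0,0,0,0,0,0],
    [-0.112,0,0,0,0,0,0],
    [-0.115,0,0,0,0,0,0],
    [-0.115,0,0,0,0,0,0],
  ],
)

```text
time: 25.05
ee_pos: [401.0, 285.0, 147.0]
orientation: [0.431, 0.559, -0.43, 0.563]
wrist_force: [0.7, 0.1, -7.1]
finger_gap: 20.8
```

```bash
python3 - <<'E'
from h import *
plan(645,-112,145)
E
```

```text
t 25.05 pos [401. 285. 147.] gap 20.8 ytool 15.0 j [ 0.39  0.47  1.84 -0.01  0.83  0.13] F [ 0.7  0.1 -7.1]
 shift [0.0042 0.1331 0.4465] rot [-0.    0.19 -0.3 ]
```

>>> move_arm(
  targets=[
    [0,0.0029,0.0096,0,0,0,0],
    [0,0.0086,0.0287,0,0,0,0],
    [0,0.0186,0.0623,0,0,0,0],
    [0,0.0314,0.1054,0,0,0,0],
    [0,0.0443,0.1485,0,0,0,0],
    [0,0.0571,0.1916,0,0,0,0],
    [0,0.07,0.2347,0,0,0,0],
    [0,0.0828,0.2778,0,0,0,0],
    [0,0.0957,0.321,0,0,0,0],
    [0,0.107,0.359,0,0,0,0],
  ],
)

```text
time: 26.05
ee_pos: [597.6, -37.3, 147.4]
orientation: [0.431, 0.559, -0.431, 0.562]
wrist_force: [0.5, 0.6, -6.5]
finger_gap: 21.6
```

```bash
python3 - <<'E'
from h import *
plan(645,-112,145)
E
```

```text
t 26.05 pos [597.6 -37.3 147.4] gap 21.6 ytool 14.9 j [-0.25  0.58  1.57 -0.    0.98 -0.51] F [ 0.5  0.6 -6.5]
 shift [0.0027 0.0266 0.0844] rot [-0.    0.17 -0.21]
```

>>> move_arm(
  targets=[
    [0,0.0095,0.03,0,0,0,0],
    [0,0.0175,0.056,0,0,0,0],
    [0,0.0235,0.074,0,0,0,0],
    [0,0.026,0.082,0,0,0,0],
    [0,0.0266,0.0844,0,0,0,0],
    [0,0.0266,0.0844,0,0,0,0],
    [0,0.0266,0.0844,0,0,0,0],
    [0,0.0266,0.0844,0,0,0,0],
    [0,0.0266,0.0844,0,0,0,0],
    [0,0.0266,0.0844,0,0,0,0],
  ],
)

```text
time: 27.05
ee_pos: [644.9, -111.4, 147.9]
orientation: [0.431, 0.559, -0.43, 0.562]
wrist_force: [-0.1, -0.8, -5.9]
finger_gap: 21.4
```

```bash
python3 - <<'E'
from h import *
im,o=wristfind("tile_54",0,(645,-112));cv2.imwrite("pics/w8.png",im[100:340,160:480].repeat(2,0).repeat(2,1))
print("pred pad",griptop(im,o,(645,-112),18))
plan(645,-112,55)
E
```

```text
tile_54 0.97 [ 60.9 161.5] [ 443. -113.] d 202.0
  tile_54 0.71 [317.1 226.1] [ 645.7 -111.5] d 0.9
pred pad [316.18412306 231.75130397]
t 27.15 pos [ 645.  -111.7  147.9] gap 21.4 ytool 14.9 j [-0.34  0.65  1.42 -0.    1.06 -0.6 ] F [-0.6 -0.5 -6.6]
 shift [ 0.0929 -0.0004 -0.    ] rot [-0.    0.18 -0.21]
```

View pics/w8.png

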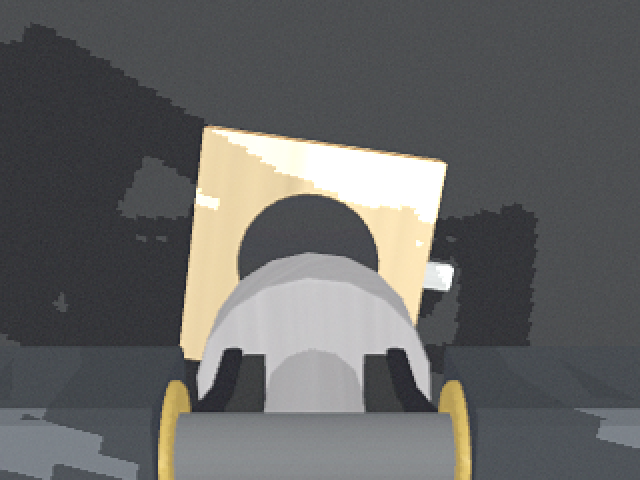

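The 54 mm pad is centred at about (314,231) and the prediction was (316,232). That is a small shift of -1.5 mm along y.

>>> move_arm(
  targets=[
    [0.015,-0.0005,0,0,0,0,0],
    [0.035,-0.0015,-0.0004,0,0,0,0],
    [0.055,-0.0015,-0.0004,0,0,0,0],
    [0.072,-0.0015,-0.0004,0,0,0,0],
    [0.083,-0.0015,-0.0004,0,0,0,0],
    [0.09,-0.0015,-0.0004,0,0,0,0],
    [0.093,-0.0015,-0.0004,0,0,0,0],
    [0.094,-0.0015,-0.0004,0,0,0,0],
    [0.094,-0.0015,-0.0004,0,0,0,0],
    [0.094,-0.0015,-0.0004,0,0,0,0],
  ],
)

```text
time: 28.15
ee_pos: [644.5, -112.2, 54.7]
orientation: [0.431, 0.559, -0.43, 0.563]
wrist_force: [-0.1, 0.5, -6.2]
finger_gap: 21.0
```

>>> move_arm(
  targets=[
    [0.0005,0,0,0,0,0,0],
    [0.001,0,0,0,0,0,0],
    [0.0015,0,0,0,0,0,0],
    [0.002,0,0,0,0,0,0],
    [0.0025,0,0,0,0,0,0],
    [0.003,0,0,0,0,0,0],
    [0.003,0,0,0,0,0,0],
    [0.003,0,0,0,0,0,0],
    [0.003,0,0,0,0,0,0],
    [0.003,0,0,0,0,0,0],
  ],
)

```text
time: 29.15
ee_pos: [644.5, -112.1, 51.8]
orientation: [0.431, 0.559, -0.43, 0.563]
wrist_force: [-0.1, -0.1, -6.8]
finger_gap: 21.3
```

>>> move_arm(
  targets=[
    [0.0005,0,0,0,0,0,0],
    [0.001,0,0,0,0,0,0],
    [0.0015,0,0,0,0,0,0],
    [0.002,0,0,0,0,0,0],
    [0.002,0,0,0,0,0,0],
    [0.002,0,0,0,0,0,0],
    [0.002,0,0,0,0,0,0],
    [0.002,0,0,0,0,0,0],
    [0.002,0,0,0,0,0,0],
    [0.002,0,0,0,0,0,0],
  ],
)

```text
time: 30.15
ee_pos: [644.6, -112.1, 50.2]
orientation: [0.431, 0.558, -0.43, 0.563]
wrist_force: [-2.4, 0.6, 1.6]
finger_gap: 21.3
```

Contact is made, so I release.

>>> move_arm(
  targets=[
    [0,0,0,0,0,0,0.4],
    [0,0,0,0,0,0,0.55],
    [0,0,0,0,0,0,0.55],
    [0,0,0,0,0,0,0.55],
    [0,0,0,0,0,0,0.55],
    [-0.01,0,0,0,0,0,0.55],
    [-0.03,0,0,0,0,0,0.55],
    [-0.055,0,0,0,0,0,0.55],
    [-0.08,0,0,0,0,0,0.55],
    [-0.09,0,0,0,0,0,0.55],
  ],
)

```text
time: 31.15
ee_pos: [645.8, -112.4, 143.7]
orientation: [0.432, 0.557, -0.429, 0.565]
wrist_force: [-0.6, 0.4, 0.0]
finger_gap: 47.7
```

```bash
python3 - <<'E'
from h import *
im,o=wristfind("mass_54",18,(644.5,-112));cv2.imwrite("pics/w9.png",im[100:340,160:480].repeat(2,0).repeat(2,1))
plan(636,118,140)
E
```

```text
mass_54 0.8 [316.4 232.4] [ 646.8 -112.8] d 2.5
t 31.25 pos [ 645.4 -112.3  142.5] gap 48.0 ytool 14.9 j [-0.34  0.65  1.43 -0.    1.04 -0.6 ] F [ 0.   0.5 -0. ]
 shift [ 0.0014  0.0503 -0.2249] rot [-0.    0.39 -0.53]
```

View pics/w9.png

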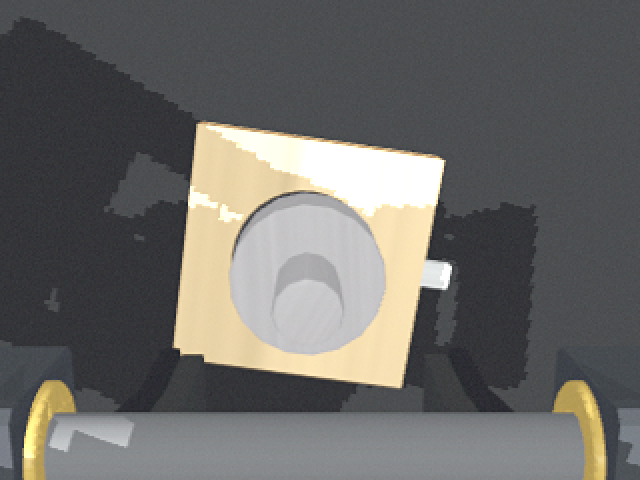

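mass_54 sits on its pad, with only a thin dark rim at its upper left (about 1 mm). Next is mass_66.

>>> move_arm(
  targets=[
    [0,0.003,-0.014,0,0.4,-0.5,0.55],
    [0,0.0095,-0.042,0,0.4,-0.5,0.55],
    [0,0.019,-0.083,0,0.4,-0.5,0.55],
    [0,0.0285,-0.125,0,0.4,-0.5,0.55],
    [0,0.038,-0.167,0,0.4,-0.5,0.55],
    [0,0.045,-0.2,0,0.4,-0.5,0.55],
    [0.001,0.049,-0.219,0,0.4,-0.5,0.55],
    [0.0015,0.0503,-0.225,0,0.4,-0.5,0.55],
    [0.0015,0.0503,-0.225,0,0.4,-0.5,0.55],
    [0.0015,0.0503,-0.225,0,0.4,-0.5,0.55],
  ],
)

```text
time: 32.25
ee_pos: [635.7, 117.4, 139.2]
orientation: [0.431, 0.561, -0.431, 0.56]
wrist_force: [0.2, 0.1, 1.1]
finger_gap: 48.0
```

```bash
python3 - <<'E'
from h import *
im,o=wristfind("mass_66",0,(636,118));cv2.imwrite("pics/w10.png",im[100:340,160:480].repeat(2,0).repeat(2,1))
print("pred top",griptop(im,o,(636,118)))
plan(636,118,31)
E
```

```text
mass_66 0.84 [102.9 217.3] [473.3  83.5] d 166.3
  mass_66 0.6 [14.8 54.3] [398.9 183.9] d 246.1
pred top [317.86327098 250.07778881]
t 32.35 pos [636.  116.7 139.6] gap 47.5 ytool 14.8 j [ 0.01  0.65  1.45 -0.    1.04 -0.25] F [ 0. -0.  1.]
 shift [ 0.1086  0.0003 -0.0012] rot [0.   0.   0.01]
```

View pics/w10.png

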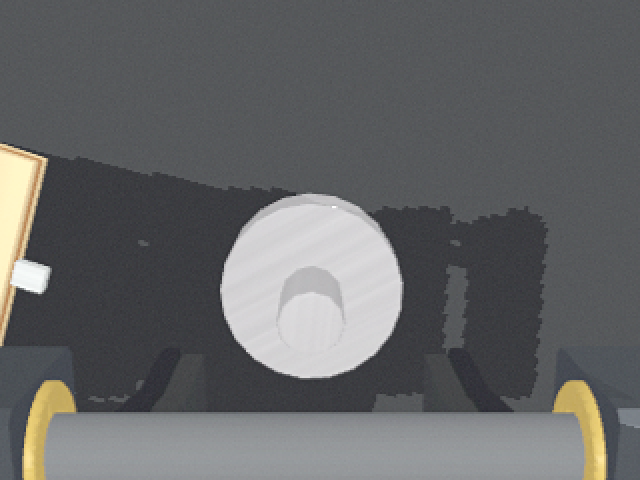

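mass_66's grip top is at (315,261.5) and the prediction was (318,250). The correction is y -1.2 mm and z +6 mm in the tool frame.

>>> move_arm(
  targets=[
    [0.02,-0.001,0.004,0,0,0,0.55],
    [0.045,-0.0012,0.006,0,0,0,0.55],
    [0.07,-0.0012,0.006,0,0,0,0.55],
    [0.09,-0.0012,0.006,0,0,0,0.55],
    [0.102,-0.0012,0.006,0,0,0,0.55],
    [0.107,-0.0012,0.006,0,0,0,0.55],
    [0.1085,-0.0012,0.006,0,0,0,0.55],
    [0.1085,-0.0012,0.006,0,0,0,0.55],
    [0.1085,-0.0012,0.006,0,0,0,0.0],
    [0.1085,-0.0012,0.006,0,0,0,0.0],
  ],
)

```text
time: 33.35
ee_pos: [637.1, 110.7, 32.1]
orientation: [0.432, 0.56, -0.431, 0.561]
wrist_force: [-0.8, -0.4, 0.2]
finger_gap: 38.6
```

>>> move_arm(
  targets=[
    [0,0,0,0,0,0,0],
    [0,0,0,0,0,0,0],
    [0,0,0,0,0,0,0],
    [0,0,0,0,0,0,0],
    [0,0,0,0,0,0,0],
    [0,0,0,0,0,0,0],
    [0,0,0,0,0,0,0],
    [0,0,0,0,0,0,0],
    [0,0,0,0,0,0,0],
    [0,0,0,0,0,0,0],
  ],
)

```text
time: 34.35
ee_pos: [636.6, 110.7, 32.6]
orientation: [0.431, 0.56, -0.431, 0.561]
wrist_force: [-2.4, -0.6, 5.5]
finger_gap: 20.7
```

>>> move_arm(
  targets=[
    [-0.005,0,0,0,0,0,0],
    [-0.015,0,0,0,0,0,0],
    [-0.03,0,0,0,0,0,0],
    [-0.05,0,0,0,0,0,0],
    [-0.07,0,0,0,0,0,0],
    [-0.09,0,0,0,0,0,0],
    [-0.105,0,0,0,0,0,0],
    [-0.112,0,0,0,0,0,0],
    [-0.115,0,0,0,0,0,0],
    [-0.115,0,0,0,0,0,0],
  ],
)

```text
time: 35.35
ee_pos: [636.2, 110.6, 147.4]
orientation: [0.431, 0.56, -0.431, 0.561]
wrist_force: [-0.1, 0.2, -9.2]
finger_gap: 21.1
```

```bash
python3 - <<'E'
from h import *
plan(445,-112.5,145)
E
```

```text
t 35.35 pos [636.2 110.6 147.4] gap 21.1 ytool 14.9 j [-0.    0.64  1.45 -0.    1.05 -0.26] F [-0.1  0.2 -9.2]
 shift [ 0.0024 -0.242   0.1666] rot [-0.    0.02 -0.01]
```

>>> move_arm(
  targets=[
    [0,-0.0082,0.0057,0,0,0,0],
    [0,-0.0247,0.017,0,0,0,0],
    [0,-0.0494,0.034,0,0,0,0],
    [0,-0.0823,0.0566,0,0,0,0],
    [0,-0.1152,0.0793,0,0,0,0],
    [0,-0.1481,0.102,0,0,0,0],
    [0,-0.1769,0.1218,0,0,0,0],
    [0,-0.2057,0.1416,0,0,0,0],
    [0,-0.2263,0.1558,0,0,0,0],
    [0,-0.2386,0.1643,0,0,0,0],
  ],
)

```text
time: 36.35
ee_pos: [445.1, -110.7, 147.1]
orientation: [0.431, 0.561, -0.432, 0.559]
wrist_force: [0.3, 1.4, -8.1]
finger_gap: 21.5
```

>>> move_arm(
  targets=[
    [0,-0.003,0.002,0,0,0,0],
    [0,-0.003,0.002,0,0,0,0],
    [0,-0.003,0.002,0,0,0,0],
    [0,-0.003,0.002,0,0,0,0],
    [0,-0.003,0.002,0,0,0,0],
    [0,-0.003,0.002,0,0,0,0],
    [0,-0.003,0.002,0,0,0,0],
    [0,-0.003,0.002,0,0,0,0],
    [0,-0.003,0.002,0,0,0,0],
    [0,-0.003,0.002,0,0,0,0],
  ],
)

```text
time: 37.35
ee_pos: [442.8, -113.4, 147.1]
orientation: [0.431, 0.561, -0.432, 0.559]
wrist_force: [0.4, -0.6, -8.2]
finger_gap: 21.4
```

```bash
python3 - <<'E'
from h import *
im,o=wristfind("tile_66",0,(445,-112.5));cv2.imwrite("pics/w11.png",im[100:340,160:480].repeat(2,0).repeat(2,1))
print("pred pad",griptop(im,o,(445,-112.5),18))
plan(445,-112.5,55)
E
```

```text
tile_66 0.95 [316.4 224.9] [ 441.7 -112.1] d 3.3
  tile_66 0.78 [552.2 285.7] [ 643.9 -112. ] d 198.9
pred pad [320.42448772 231.56703584]
t 37.45 pos [ 442.7 -113.4  147.1] gap 21.3 ytool 14.8 j [-0.5   0.43  1.92 -0.    0.8  -0.75] F [-0.2 -0.5 -7.9]
 shift [ 0.0921  0.0026 -0.0002] rot [-0.   -0.04  0.13]
```

View pics/w11.png

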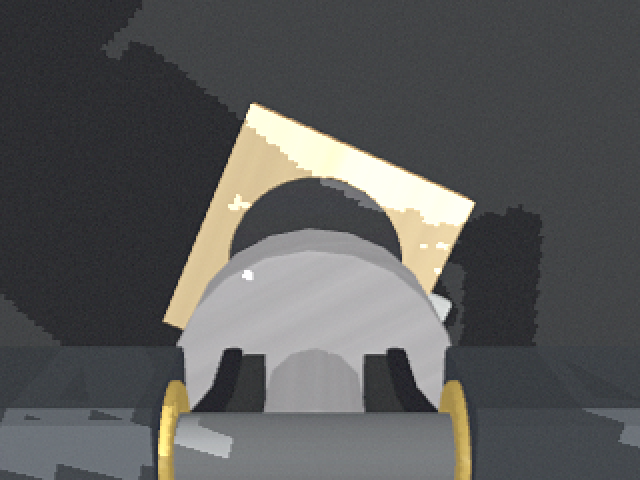

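The 66 mm pad is centred at about (318,230), 2 px from the prediction. The correction is y +1.2 mm and z -1.2 mm.

>>> move_arm(
  targets=[
    [0.015,0.0005,-0.0005,0,0,0,0],
    [0.035,0.0012,-0.0012,0,0,0,0],
    [0.055,0.0012,-0.0012,0,0,0,0],
    [0.072,0.0012,-0.0012,0,0,0,0],
    [0.083,0.0012,-0.0012,0,0,0,0],
    [0.09,0.0012,-0.0012,0,0,0,0],
    [0.093,0.0012,-0.0012,0,0,0,0],
    [0.094,0.0012,-0.0012,0,0,0,0],
    [0.094,0.0012,-0.0012,0,0,0,0],
    [0.094,0.0012,-0.0012,0,0,0,0],
  ],
)

```text
time: 38.45
ee_pos: [443.8, -112.1, 53.6]
orientation: [0.431, 0.56, -0.432, 0.56]
wrist_force: [0.0, -0.1, -8.5]
finger_gap: 21.1
```

>>> move_arm(
  targets=[
    [0.0005,0,0,0,0,0,0],
    [0.001,0,0,0,0,0,0],
    [0.0015,0,0,0,0,0,0],
    [0.002,0,0,0,0,0,0],
    [0.0025,0,0,0,0,0,0],
    [0.003,0,0,0,0,0,0],
    [0.003,0,0,0,0,0,0],
    [0.003,0,0,0,0,0,0],
    [0.003,0,0,0,0,0,0],
    [0.003,0,0,0,0,0,0],
  ],
)

```text
time: 39.45
ee_pos: [443.8, -112.1, 50.6]
orientation: [0.431, 0.56, -0.432, 0.56]
wrist_force: [-0.3, 0.5, -7.5]
finger_gap: 21.4
```

>>> move_arm(
  targets=[
    [0.0005,0,0,0,0,0,0],
    [0.001,0,0,0,0,0,0],
    [0.0015,0,0,0,0,0,0],
    [0.0015,0,0,0,0,0,0],
    [0.0015,0,0,0,0,0,0],
    [0.0015,0,0,0,0,0,0],
    [0.0015,0,0,0,0,0,0],
    [0.0015,0,0,0,0,0,0],
    [0.0015,0,0,0,0,0,0],
    [0.0015,0,0,0,0,0,0],
  ],
)

```text
time: 40.45
ee_pos: [443.8, -112.1, 50.5]
orientation: [0.431, 0.56, -0.432, 0.56]
wrist_force: [-2.7, 1.4, 9.2]
finger_gap: 21.1
```

Contact is made, so I release and retreat.

>>> move_arm(
  targets=[
    [0,0,0,0,0,0,0.4],
    [0,0,0,0,0,0,0.55],
    [0,0,0,0,0,0,0.55],
    [0,0,0,0,0,0,0.55],
    [0,0,0,0,0,0,0.55],
    [-0.01,0,0,0,0,0,0.55],
    [-0.03,0,0,0,0,0,0.55],
    [-0.055,0,0,0,0,0,0.55],
    [-0.08,0,0,0,0,0,0.55],
    [-0.09,0,0,0,0,0,0.55],
  ],
)

```text
time: 41.45
ee_pos: [444.9, -112.5, 142.9]
orientation: [0.431, 0.559, -0.432, 0.562]
wrist_force: [-0.0, -0.7, 0.5]
finger_gap: 47.9
```

>>> move_arm(
  targets=[
    [-0.02,0,0,0,0,0,0.55],
    [-0.05,0,0,0,0,0,0.55],
    [-0.08,0,0,0,0,0,0.55],
    [-0.1,0,0,0,0,0,0.55],
    [-0.11,0,0,0,0,0,0.55],
    [-0.11,0,0,0,0,0,0.55],
    [-0.11,0,0,0,0,0,0.55],
    [-0.11,0,0,0,0,0,0.55],
    [-0.11,0,0,0,0,0,0.55],
    [-0.11,0,0,0,0,0,0.55],
  ],
)

```text
time: 42.45
ee_pos: [444.1, -112.0, 252.0]
orientation: [0.431, 0.559, -0.432, 0.561]
wrist_force: [-0.6, -0.5, -0.3]
finger_gap: 47.8
```

```bash
python3 - <<'E'
from h import *
w=env.read_camera("wrist");s=env.read_camera("side");sc=env.read_camera("scene")
cv2.imwrite("pics/f.png",np.vstack([np.hstack([w[60:360,120:520],cv2.resize(s[220:420,240:507],(400,300))]),np.hstack([cv2.resize(sc[150:300,200:400],(400,300)),cv2.resize(s[150:250,200:333],(400,300))])]))
for r in env.pinpoint("side","square_40")+env.pinpoint("scene","square_40"): print(np.round(r["location"],1),round(r["score"],2))
plan(444,-112,240)
E
```

```text
[352.6 370.7] 0.81
[293.3 194.4] 0.55
[366.8 356.4] 0.66
t 42.7 pos [ 444.5 -112.2  252.7] gap 47.8 ytool 14.8 j [-0.49  0.26  1.8  -0.    1.08 -0.75] F [-0.5  0.1 -0.2]
 shift [ 0.0127 -0.0004 -0.0003] rot [-0.    0.2  -0.13]
```

View pics/f.png

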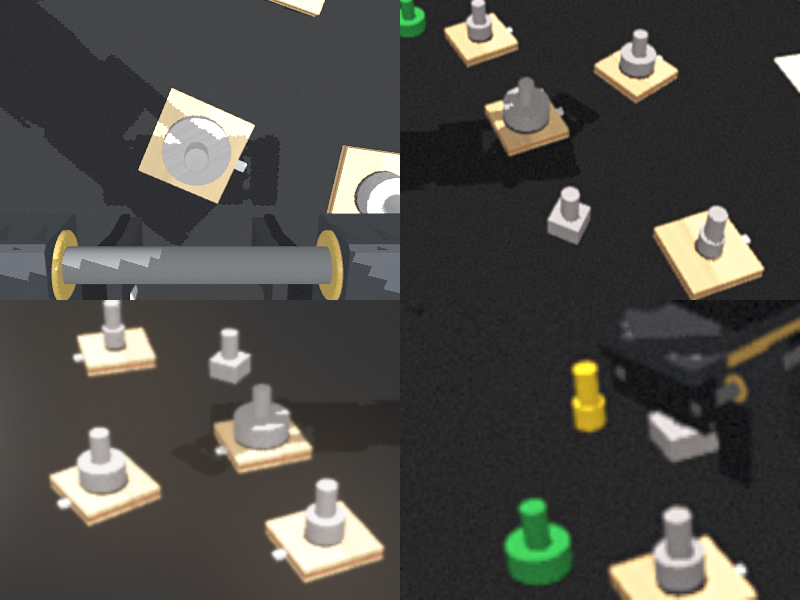

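The views show all four masses upright and centred on their own pads. Both squares are where they began: (352.6,370.7) and (293.3,194.4) in the side camera against (352.2,369.5) and (294.2,195.0) at the start. The gripper is clear, so I hand the job in.

```bash
python3 -c "
from rig import env
print(env.sign_off())"
```

```text
the job is handed in; nothing more can be done
None
```

I carried the four grey round masses to their own pads in order, 30, 42, 54 and 66 mm. Each was lowered until the wrist force showed contact, then released. I handed the job in at about 43 s of the 112 s allowed, and the sign-off gave no verdict.

- **Masses:** The last pictures show all four upright, flat and centred on their pads, by eye within about 2 mm. I did not measure the final centres numerically. The trained networks' points for the first three agreed with my placing targets to within 1 to 3.5 mm.
- **Square masses:** They show at the same pixels as at the start, to within about 2 px.
- **Look-alikes and gripper:** The yellow and green look-alikes were left alone. The gripper ended open and clear, with its tip about 250 mm above the bench.
- **Disagreements:** The fixed cameras and the wrist camera differed by up to about 7 mm on some mass positions (54 and 66 mm). I took the wrist camera's values for grasping. In the close view of the 66 mm mass, the network missed that mass and reported two others, so I read its position from the picture.

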